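Clamp the sample carrier with the ratchet lever

TASK

Slide the sample carrier gently along its channel until it is fully home against the back stop, then clamp it there: work the ratchet lever back and forth between its two posts (clockwise seen from above tightens) until the screw goes firm, and stop there - do not force the lever against the firm screw or against the posts. Let go of everything and leave the other things on the bench where they are.

Things in the scene. Friction and masses are not known exactly. Their poses are not given: they have to be found in the camera images.
- fixture: Aluminium plate 200 (x) x 270 (y) x 12 mm fixed on the bench, turned up to 0.3 rad; origin under its centre, x away from the robot, z up. It carries a channel along its x (two 8 mm high dark rails, centre line at y = +85 mm), the back stop at the channel's +x end, the clamp screw and the lever.
- carrier_post (a point): Centre of the upright steel post (14 mm across, 30 mm tall: from 15 mm below to 15 mm above this point) by which the carrier is moved. The carrier is a loose aluminium plate 100 x 50 x 10 mm, 0.2-0.35 kg, in the channel with 1.5 mm play each side, its post 30 mm from its centre on the -x side. It starts 25 to 40 mm short of home, its +x end partly beneath the clamp jaw. Site axes = the carrier's axes, parallel to the fixture's.
- home (a point): Where the post's centre is when the carrier is fully home (its +x end touching the rigid back stop). Axes as the fixture's: the carrier slides along +x. Pressing on the stop with more than 25 N damages it; about 5 N is plenty.
- screw_axis (a point): Point on the vertical axis of the clamp screw, at the height of the middle of the lever's knob; axes as the fixture's. The lever turns about it and drives the screw by a 24-tooth ratchet: clockwise from above turns the screw (3 to 4 N at the knob), anticlockwise runs back freely (under 1 N). It is 30 mm along x and -35 mm along y from the fixture's origin. The screw needs 0.95 to 1.8 rad in all: two or three strokes.
- lever_knob (a point): Centre of the upright black knob at the lever's end: round, 18 mm across, 34 mm tall above the flat steel lever arm (this point is 14 mm above the arm's top, 20 mm below the knob's top), 120 mm from the screw axis. The lever is springy: against the firm screw or a post the hub stops and the lever bends, about 0.8 N at the knob per mm of knob travel. Firm is plain by 8 N; over 16 N (19 mm of bend) is overload.
- hub (a joint): Swing of the lever, rad: 0 at the anticlockwise (+x) post, 1.0 at the clockwise (-x) post, anything between at first. At 0.5 the lever points along the fixture's -y. The posts are 14 mm thick, 80 mm tall, 60 mm from the screw axis. A full stroke drives 3 teeth.
- jaw (a joint): Height of the clamp jaw, m: negative is open (0.0015 m per rad of screw turn), 0 is screwed down firm on the carrier, which is all the travel there is. The remaining travel is of the order of the measuring noise, so it cannot tell when the screw is firm.
- jaw_tip (a point): Underside of the jaw, 10 mm thick dark steel bar 22 mm wide, reaching from the screw over the channel about 46 mm beyond the post's home place.
- positioner: bystander: black block 60 x 50 mm with a knob on top and a brass probe arm
- spare_carrier: bystander: a loose carrier plate without a post, lying on the bench
- driver: bystander: screwdriver, 170 mm
- sample_tray: bystander: grey divided tray 90 x 70 x 22 mm
- solvent_bottle: bystander: white bottle 54 mm across, 130 mm tall
- tweezers: bystander: steel tweezers, 120 mm
- tip_case: bystander: small grey case 26 x 40 x 12 mm lying on the fixture's plate
Mind the look-alikes: they are no part of the job. Leave any green or red look-alike of the part that bears carrier_post alone.

How it is judged:
By the outcome, as a careful person would: the job done as asked, in the order asked, and still so for the second after the job is handed in, with the robot touching nothing.
It also fails if it takes over 72 s, if anything falls off the work surface, if the arm or the gripper's body presses on something with over 40 N, if the wrist force passes 120 N, or if a joint passes its speed limit or range.

ROBOT

A 6-joint arm with a two-finger parallel gripper is mounted at the origin on the work surface. World frame = base frame: x ahead of the robot, y to its left, z up, the work surface at z = 0. Lengths are in mm, angles in rad, forces in N, time in s.
With the tool pointing down it reaches from about 275 to 750 mm from the base axis. Payload 10.2 kg.
Tool frame: the origin (TCP) lies at the very end of the fingers, on their centre line; the grasp point (between the pads) lies ctrl.grip_depth behind it (ctrl.grip_depth is the distance from the TCP to the grasp point, in mm); z points along the fingers, y is the direction in which the jaws open and shut (so a half turn about z gives the same grasp; the last joint's range is limited). The gripper opens to 85 mm and grips with 20 to 120 N. Pads are 22 mm wide; open, the fingers measure 114 mm over their backs; the gripper's body (76 mm by 85 mm) begins 54 mm behind the grasp point. The pads swing forward as they close: fully open they stand 13 mm farther back than shut.
Start: joints at [0.889, 0.313, 1.498, -0, 1.331, -0.223], TCP at [232.521, 470.707, 231.294] pointing down, gripper open.
Joint ranges: [-2.94, 2.94], [-0.97, 2.17], [0.19, 2.56], [-1.23, 4.37], [0.02, 3.11], [-2.88, 2.88]. Speed limits (rad/s): [2.39, 2.39, 3.01, 3.14, 3.14, 3.14].

INTERFACE

Orientations are given as a unit quaternion [w, x, y, z].
In Python, from rig import telemetry, eyes, ctrl, nets gives the robot as it stands. The module is installed in compiled form; this text tells all that it offers.
- The arm moves only by the tool drive_tool, never from a script. Its argument "series" is text: rows parted by semicolons, each of 7 numbers parted by spaces: the shift along the tool's x, y, z normalised to -1 to 1, where 1 is 0.12 m, then the turn, a rotation vector about the tool's x, y, z normalised to -1 to 1, where 1 is 0.5 rad, then the opening, from 0 (shut) to 1 (fully open). In form: tx ty tz wx wy wz hand; .... A call has 1 to 20 rows; each row is the pose to reach, as a shift and turn from the pose measured when the call began, along the tool's axes at that moment; what a row does not reach only later rows make up. A row lasts 1/10 s, in which the tool goes at most 50 mm and 8.59 degrees, less where a joint would pass 70% of its speed; a pose out of reach is approached as far as the arm can. A call with a number of a shift or a turn outside -1 to 1 is refused whole. A call with a gripper value outside its range is refused whole. The fingers move at their own pace and stop on an object; "newtons" is the grip in N (left out, the last holds). Time passes only in rows, so rows that repeat a pose let the fingers close. It gives the time, the measured TCP pose, the force and the opening at its end, in the units of the state.
- telemetry.sense(): the state, without advancing time (a new reading comes with each control period).
- eyes.capture(name): name is "side" or "top"; returns a dict with "frame" (400x640x3 uint8, red, green, blue), "fx", "fy", "cx", "cy" (pixels), "view" (4x4, takes a point from world to camera coordinates). Camera axes: x right, y up, looking along -z (the intrinsics and any distortion apply to the point x, -y, -z); pixel columns grow to the right and rows downward; lengths in mm; the calibration is good to about 2 mm. A picture is of the moment at which its call begins. There is no depth.
- ctrl.finish_job(): hands the job in, once; it reports no verdict.
Trained networks look in a picture, given as the dict that the camera call returned (one of the last four; its "shot" number tells which), for a name from the list of things; names that differ only in an ending like _2 or _b are one class to them, and where a whole thing is asked for, a point or a joint stands for the part that bears it (a point fixed in the world has none). Each returns a list of dicts, best first, with "confidence" (0 to 1); they miss things now and then, are a little off and sometimes report something else, mostly with a low value. They report only what shows in the picture. A call takes as long as a camera call. They do not tell look-alikes from the thing itself.
- nets.spot_in(name, picture): "rect" ([left, top, right, bottom] in pixels, round what is visible of it).
The state is a dict: "time_s": time; "joints": joint angles; "dq": joint speeds; "tau": joint torques, N m; "eef_pos": TCP position; "ee_rot": TCP orientation; "force": force on the tool from outside, world axes, zero at the start; "wrist_torque": the same for the moment, N m; "grip_width": opening from 0.0 (shut) to 1.0 (fully open).
Only numpy, scipy, OpenCV 4.12 (cv2) and the standard library are available. Lean on these libraries where they do the work, as an engineer would, in place of code of your own. Each camera call takes 0.05 s, during which the arm holds its last target. There are 200 camera calls.

## Working session

There is one attempt and no reset: what is moved stays moved. The work goes in short steps, Python scripts to look and compute and a tool call to move; the robot and the scene stay as the last step left them, time stands still between calls to the robot, and variables do not carry over. Pictures are saved under pics/ and viewed, about 8 in all and at most 12, crops included, and the job is handed in when it is done.

Besides the shell and the picture viewer there is one more tool, called after "Call:" as name(argument=value, ...) on one line, values as JSON. drive_tool: Moves the arm, as the interface text tells. Scaled input: -1 to 1 covers 0.12 m each way for a shift and 0.5 rad each way for a turn. Its arguments: {"type":"object","properties":{"series":{"type":"string"},"newtons":{"type":"number"}},"required":["series"]}

```bash
mkdir -p pics
cat > h.py <<'E'
import numpy as np, cv2
from rig import telemetry, eyes, ctrl, nets
def save(p,n,crop=None,s=1):
    im=p["frame"][:,:,::-1]
    if crop: l,t,r,b=crop; im=im[t:b,l:r]
    cv2.imwrite(f"pics/{n}.png",cv2.resize(im,None,fx=s,fy=s,interpolation=cv2.INTER_CUBIC))
def ray(p,u,v):
    V=p["view"]; R=V[:3,:3]; c=-R.T@V[:3,3]
    d=R.T@np.array([(u-p["cx"])/p["fx"],-(v-p["cy"])/p["fy"],-1]); return c,d
def atz(p,u,v,z):
    c,d=ray(p,u,v); return c+d*(z-c[2])/d[2]
def proj(p,X):
    x=p["view"][:3,:3]@np.array(X,float)+p["view"][:3,3]
    return p["cx"]+p["fx"]*x[0]/-x[2], p["cy"]+p["fy"]*-x[1]/-x[2]
E
python3 - <<'E'
from h import *
print(telemetry.sense(), ctrl.grip_depth)
for n in("top","side"):
    p=eyes.capture(n); save(p,n+"0"); print(n,[k for k in p],p["fx"],p["cx"],p["cy"],np.round(p["view"],3).tolist())
    for k in("fixture","carrier_post","lever_knob","jaw_tip","tip_case","positioner"):
        print(k,[(np.round(d["rect"]).tolist(),round(d["confidence"],2)) for d in nets.spot_in(k,p)[:3]])
E
```

```text
{'time_s': 0.0, 'joints': array([ 8.88576272e-01,  3.13433699e-01,  1.49846164e+00, -6.97661460e-06,
        1.33100807e+00, -2.23399454e-01]), 'dq': array([ 0.00088025,  0.00193183, -0.00266708,  0.00019864,  0.00069801,
        0.00050302]), 'tau': array([-3.83520364e-04, -4.12268543e+01, -2.59742332e+01, -2.89867821e-04,
        4.15216389e-03, -2.43664749e-05]), 'eef_pos': array([232.35599859, 470.48185816, 230.73417768]), 'ee_rot': array([-2.83678005e-04,  2.27402456e-01,  9.73800644e-01, -5.90813543e-04]), 'force': array([ 0.77781097, -0.75026158, -0.07435413]), 'wrist_torque': array([ 0.02095982, -0.02680924,  0.02893186]), 'grip_width': 0.9961856083056434} 18.700000000000003
top ['frame', 'fx', 'fy', 'cx', 'cy', 'view', 'shot'] 440.59350892367 310.9947664336234 202.81555314374043 [[-0.029, -1.0, 0.009, 102.839], [0.981, -0.027, 0.19, -565.784], [-0.19, 0.014, 0.982, -1052.225], [0.0, 0.0, 0.0, 1.0]]
fixture [([257.0, 174.0, 380.0, 266.0], 0.63)]
carrier_post [([153.0, 222.0, 191.0, 265.0], 0.78), ([199.0, 266.0, 237.0, 308.0], 0.68), ([261.0, 292.0, 287.0, 338.0], 0.67)]
leve
[... 206 characters left out ...]
 316.0, 166.0], 0.66)]
side ['frame', 'fx', 'fy', 'cx', 'cy', 'view', 'shot'] 405.7314375969492 321.70662602865275 194.92313918801483 [[0.747, -0.665, 0.008, -346.022], [0.518, 0.59, 0.619, -380.795], [-0.416, -0.458, 0.785, -620.414], [0.0, 0.0, 0.0, 1.0]]
fixture [([257.0, 161.0, 400.0, 289.0], 0.79)]
carrier_post [([177.0, 171.0, 212.0, 207.0], 0.92), ([188.0, 124.0, 233.0, 151.0], 0.92), ([176.0, 230.0, 227.0, 270.0], 0.7)]
lever_knob [([342.0, 204.0, 380.0, 251.0], 0.78), ([253.0, 160.0, 396.0, 288.0], 0.3)]
jaw_tip [([311.0, 178.0, 336.0, 206.0], 0.54), ([300.0, 121.0, 345.0, 150.0], 0.2)]
tip_case [([300.0, 251.0, 319.0, 271.0], 0.76)]
positioner [([367.0, 142.0, 398.0, 184.0], 0.64)]
```

Run:
```python
from h import *
a=cv2.imread("pics/top0.png"); cv2.imwrite("pics/t1.png",cv2.resize(a[110:310,200:420],None,fx=3,fy=3,interpolation=cv2.INTER_CUBIC)[:600])
a=cv2.imread("pics/side0.png"); cv2.imwrite("pics/s1.png",cv2.resize(a[120:310,240:420],None,fx=3,fy=3,interpolation=cv2.INTER_CUBIC))
```

```text
(no output)
```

View pics/t1.png

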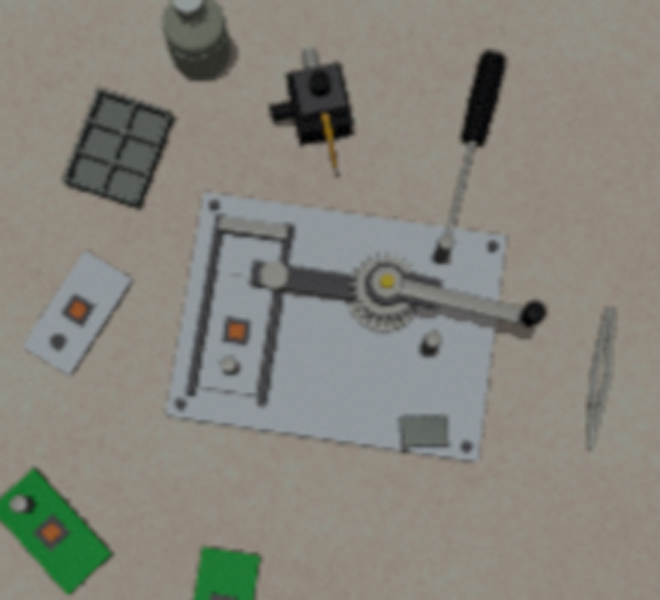

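View pics/s1.png

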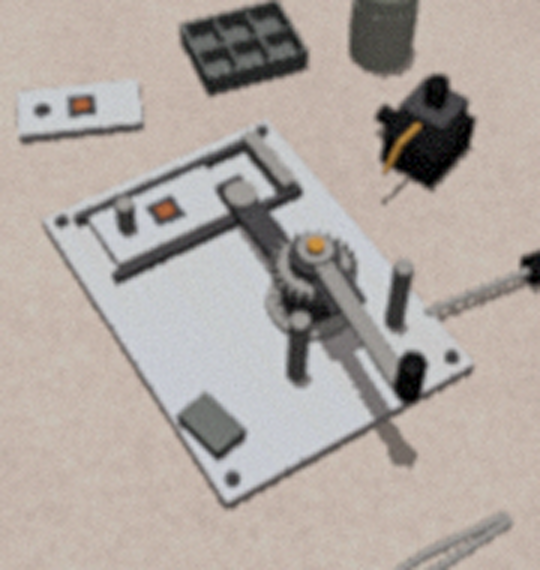

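The top crop shows the plate with the channel at left, post top at (229,364), screw at (387,281) and knob top at (533,312). The side crop shows the same post at (125,203) and knob at (412,360). The lever sits between the posts, and the green look-alikes are off the fixture. Next I fit the fixture pose from both views.

Run:
```python
from h import *
from scipy.optimize import least_squares
T=eyes.capture("top");S=eyes.capture("side")
t=lambda a:np.array(a)/3+[200,110]
s=lambda a:np.array(a)/3+[240,120]
C=[(100,135,12),(100,-135,12),(-100,-135,12),(-100,135,12)]
ct=[t(a) for a in[(205,193),(507,235),(478,460),(167,415)]]
cs=[s(a) for a in[(265,122),(472,368),(228,505),(45,220)]]
def tri(a,b):
    f=lambda X:np.r_[np.array(proj(T,X))-a,np.array(proj(S,X))-b]
    r=least_squares(f,[400,0,50]);return r.x.round(1),r.fun.round(1)
W=lambda q,X:np.array([q[0]+np.cos(q[2])*X[0]-np.sin(q[2])*X[1],q[1]+np.sin(q[2])*X[0]+np.cos(q[2])*X[1],X[2]])
f=lambda q:np.concatenate([np.r_[np.array(proj(T,W(q,c)))-a,np.array(proj(S,W(q,c)))-b] for c,a,b in zip(C,ct,cs)])
r=least_squares(f,[420,0,0.1]);q=r.x;print("fixture",q.round(3),r.fun.round(1))
print("screw ax",W(q,(30,-35,0)).round(1))
inv=lambda X:(np.round([np.cos(q[2])*(X[0]-q[0])+np.sin(q[2])*(X[1]-q[1]),-np.sin(q[2])*(X[0]-q[0])+np.cos(q[2])*(X[1]-q[1])],1))
for n,a,b in[("screwtop",(387,281),(316,241)),("knobtop",(534,311),(412,360)),("posttop",(229,363),(125,203)),("post+x top",(441,243),(402,266)),("post-x",(431,338),(299,318)),("jawscrew",(273,274),(238,190))]:
    X,e=tri(t(a),s(b));print(n,X,e,"fix",inv(X))
np.save("q.npy",q)
```

```text
fixture [ 5.37642e+02  8.10210e+01 -1.76000e-01] [-0.1 -1.3  0.2 -0.9  0.7 -0.5  1.1 -0.6  0.9  0.4 -1.   0.7 -0.3 -0.3
 -2.   0.2]
screw ax [561.   41.3   0. ]
screwtop [560.5  42.2  87.7] [ 0.5 -0.8 -0.7  0.2] fix [ 29.3 -34.2]
knobtop [528.6 -71.8 111.2] [ 0.5 -0.8 -0.7  0.2] fix [  17.9 -152. ]
posttop [501.2 173.8  54.3] [ 0.3 -0.6 -0.6  0.1] fix [-52.1  84.9]
post+x top [594.   -4.8  77.6] [ 0.8 -1.1 -1.1  0.2] fix [ 70.5 -74.6]
post-x [513.7   8.1  81. ] [ 0.4 -0.7 -0.6  0.2] fix [-10.8 -76. ]
jawscrew [576.5 136.6  42.9] [ 0.1 -0.3 -0.3  0.1] fix [28.5 61.5]
```

```bash
cat >> h.py <<'E'
from scipy.spatial.transform import Rotation as Ro
q=np.load("q.npy")
W=lambda X:np.array([q[0]+np.cos(q[2])*X[0]-np.sin(q[2])*X[1],q[1]+np.sin(q[2])*X[0]+np.cos(q[2])*X[1],X[2]])
def fix(X): d=np.array(X[:2])-q[:2]; c,s=np.cos(q[2]),np.sin(q[2]); return np.array([c*d[0]+s*d[1],-s*d[0]+c*d[1],X[2]])
def knob(h,z=82,r=120): a=h-.5; return W((30-r*np.sin(a),-35-r*np.cos(a),z))  # hub angle -> world
def rows(targets,hand=0):
    "targets: (world xyz, yaw of tool y); prints normalised rows from the present pose"
    s=telemetry.sense(); w=s["ee_rot"]; R=Ro.from_quat([w[1],w[2],w[3],w[0]])
    print("t",round(s["time_s"],2),"fix",fix(s["eef_pos"]).round(1),"F",s["force"].round(2),"hand",round(s["grip_width"],3))
    for X,yaw in targets:
        Rt=Ro.from_matrix(np.array([[np.sin(yaw),np.cos(yaw),0],[-np.cos(yaw),np.sin(yaw),0],[0,0,-1]]))
        d=R.inv().apply(np.array(X)-s["eef_pos"])/120; r=(R.inv()*Rt).as_rotvec()/.5
        print(" ".join(f"{v:.3f}" for v in [*d,*r,hand]))
E
python3 - <<'E'
from h import *
rows([(W((-97,85,120)),q[2]+np.pi/2),(W((-97,85,30)),q[2]+np.pi/2)])
E
```

```text
t 0.8 fix [-368.7  330.1  231.3] F [-0.44  0.14  0.77] hand 1.001Traceback (most recent call last):
  File "<stdin>", line 2, in <module>
  File "h.py", line 25, in rows
    Rt=Ro.from_matrix(np.array([[np.sin(yaw),np.cos(yaw),0],[-np.cos(yaw),np.sin(yaw),0],[0,0,-1]]))
  File "scipy/spatial/transform/_rotation.pyx", line 1143, in scipy.spatial.transform._rotation.Rotation.from_matrix
ValueError: Non-positive determinant (left-handed or null coordinate frame) in rotation matrix 0: [[ 0.98449868  0.17539197  0.        ]
 [-0.17539197  0.98449868  0.        ]
 [ 0.          0.         -1.        ]].
```

```bash
sed -i 's/\[\[np.sin(yaw),np.cos(yaw),0\],\[-np.cos(yaw),np.sin(yaw),0\]/[[-np.sin(yaw),np.cos(yaw),0],[np.cos(yaw),np.sin(yaw),0]/' h.py
python3 - <<'E'
from h import *
rows([(W((-97,85,120)),q[2]+np.pi/2),(W((-97,85,30)),q[2]+np.pi/2)])
E
```

```text
t 0.8 fix [-368.7  330.1  231.3] F [-0.44  0.14  0.77] hand 1.001
-2.744 -1.330 0.928 0.000 0.000 -0.565 0.000
-2.744 -1.331 1.678 0.000 0.000 -0.565 0.000
```

Call:
drive_tool(series="-0.3 -0.15 0.1 0 0 0 0; -0.6 -0.3 0.2 0 0 0 0; -0.95 -0.46 0.3 0 0 0 0; -0.95 -0.46 0.3 0 0 0 0")

```text
time_s: 1.2
eef_pos: [312.4, 367.4, 194.0]
ee_rot: [-0.0, 0.23, 0.973, -0.001]
force: [-0.5, -0.0, 0.7]
grip_width: 0.332
```

Call:
drive_tool(series="-0.3 -0.15 0.1 0 0 0 0; -0.6 -0.3 0.2 0 0 0 0; -0.95 -0.46 0.3 0 0 0 0; -0.95 -0.46 0.3 0 0 0 0")

```text
time_s: 1.6
eef_pos: [391.6, 263.9, 157.1]
ee_rot: [-0.001, 0.232, 0.973, -0.002]
force: [-0.9, -0.4, 0.2]
grip_width: 0.002
```

Run:
```python
from h import *
rows([(W((-97,85,120)),q[2]+np.pi/2),(W((-97,85,30)),q[2]+np.pi/2)])
```

```text
t 1.6 fix [-175.9  154.5  157.1] F [-0.88 -0.36  0.2 ] hand 0.002
-0.797 -0.364 0.310 -0.008 -0.003 -0.585 0.000
-0.797 -0.360 1.060 -0.008 -0.003 -0.585 0.000
```

Call:
drive_tool(series="-0.4 -0.18 0.15 0 0 -0.29 0; -0.797 -0.362 0.31 -0.008 -0.003 -0.585 0; -0.797 -0.362 0.31 -0.008 -0.003 -0.585 0; -0.797 -0.361 0.7 -0.008 -0.003 -0.585 0; -0.797 -0.361 1.0 -0.008 -0.003 -0.585 0; -0.797 -0.361 1.0 -0.008 -0.003 -0.585 0; -0.797 -0.361 1.0 -0.008 -0.003 -0.585 0")

```text
time_s: 2.3
eef_pos: [457.4, 182.4, 38.1]
ee_rot: [0.0, 0.088, 0.996, 0.0]
force: [-0.1, 1.1, 1.3]
grip_width: 0.001
```

Run:
```python
from h import *
rows([(W((-75,85,32)),q[2]+np.pi/2),(W((-35,85,32)),q[2]+np.pi/2)])
p=eyes.capture("side"); save(p,"s2",(240,120,420,310),3)
```

```text
t 2.3 fix [-96.8  85.7  38.1] F [-0.11  1.15  1.28] hand 0.001
-0.182 -0.006 0.051 0.000 0.001 0.002 0.000
-0.515 -0.007 0.052 0.000 0.001 0.002 0.000
```

View pics/s2.png

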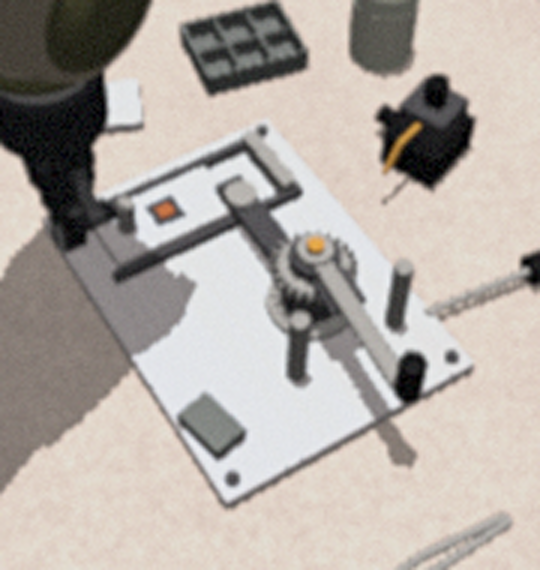

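The shut fingers are at about (75,220), just behind the post at (125,210) and in line with it.

Call:
drive_tool(series="0 0 0.05 0 0 0 0; -0.06 -0.006 0.05 0 0 0 0; -0.12 -0.006 0.05 0 0 0 0; -0.16 -0.006 0.05 0 0 0 0; -0.18 -0.006 0.05 0 0 0 0; -0.2 -0.006 0.05 0 0 0 0; -0.215 -0.006 0.05 0 0 0 0; -0.23 -0.006 0.05 0 0 0 0; -0.245 -0.006 0.05 0 0 0 0; -0.26 -0.006 0.05 0 0 0 0; -0.275 -0.006 0.05 0 0 0 0; -0.29 -0.006 0.05 0 0 0 0; -0.305 -0.006 0.05 0 0 0 0; -0.32 -0.006 0.05 0 0 0 0; -0.335 -0.006 0.05 0 0 0 0; -0.35 -0.006 0.05 0 0 0 0; -0.365 -0.006 0.05 0 0 0 0; -0.38 -0.006 0.05 0 0 0 0; -0.39 -0.006 0.05 0 0 0 0; -0.4 -0.006 0.05 0 0 0 0")

```text
time_s: 4.35
eef_pos: [505.2, 173.3, 33.0]
ee_rot: [0.001, 0.088, 0.996, 0.0]
force: [-1.6, -0.1, -0.6]
grip_width: -0.004
```

Run:
```python
from h import *
rows([(W((-34,85,32)),q[2]+np.pi/2)])
s=telemetry.sense(); print("Ffix",fix([*(s["force"][:2]+q[:2]),0]).round(2))
p=eyes.capture("top"); save(p,"t2",(240,150,340,260),5)
```

```text
t 4.35 fix [-48.1  85.2  33. ] F [-1.58 -0.11 -0.62] hand -0.004
-0.118 -0.002 0.009 0.002 0.005 0.002 0.000
Ffix [-1.54 -0.38  0.  ]
```

View pics/t2.png

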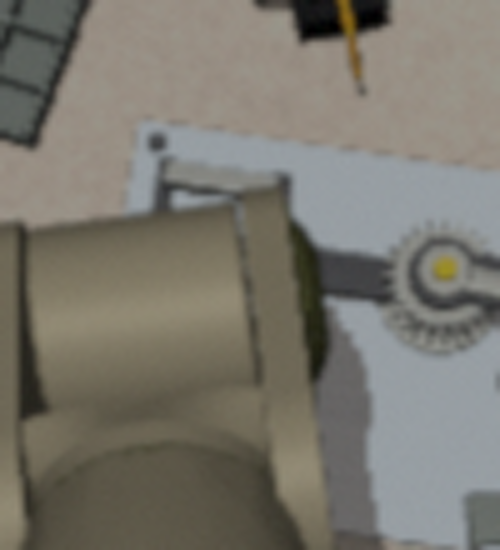

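The arm hides the channel in this view, so I'll go by force. It reads about 1.5 N of sliding friction.

Call:
drive_tool(series="-0.008 0 0.005 0 0 0 0; -0.016 0 0.005 0 0 0 0; -0.024 0 0.005 0 0 0 0; -0.032 0 0.005 0 0 0 0; -0.04 0 0.005 0 0 0 0; -0.048 0 0.005 0 0 0 0; -0.056 0 0.005 0 0 0 0; -0.064 0 0.005 0 0 0 0; -0.072 0 0.005 0 0 0 0; -0.076 0 0.005 0 0 0 0")

```text
time_s: 5.4
eef_pos: [514.5, 171.7, 32.6]
ee_rot: [0.001, 0.088, 0.996, 0.0]
force: [-2.8, 0.4, 2.1]
grip_width: 0.001
```

Call:
drive_tool(series="-0.005 0 0 0 0 0 0; -0.01 0 0 0 0 0 0; -0.015 0 0 0 0 0 0; -0.02 0 0 0 0 0 0")

```text
time_s: 5.8
eef_pos: [516.9, 171.2, 32.5]
ee_rot: [0.001, 0.088, 0.996, 0.0]
force: [-2.3, 0.8, 1.7]
grip_width: -0.004
```

Call:
drive_tool(series="-0.005 0 0 0 0 0 0; -0.01 0 0 0 0 0 0; -0.012 0 0 0 0 0 0")

```text
time_s: 6.1
eef_pos: [518.4, 171.0, 32.5]
ee_rot: [0.001, 0.088, 0.996, 0.0]
force: [-2.8, -0.4, 0.8]
grip_width: -0.0
```

Call:
drive_tool(series="-0.005 0 0 0 0 0 0; -0.01 0 0 0 0 0 0; -0.01 0 0 0 0 0 0")

```text
time_s: 6.4
eef_pos: [519.6, 170.8, 32.5]
ee_rot: [0.002, 0.088, 0.996, 0.0]
force: [-2.8, 0.3, 1.3]
grip_width: 0.001
```

Call:
drive_tool(series="-0.005 0 0 0 0 0 0; -0.01 0 0 0 0 0 0; -0.01 0 0 0 0 0 0")

```text
time_s: 6.7
eef_pos: [519.8, 170.8, 32.5]
ee_rot: [0.0, 0.088, 0.996, 0.0]
force: [-8.7, 1.4, 6.0]
grip_width: 0.002
```

The force jumped to 8.7 N and motion stopped at fixture x ≈ -33, so the post is at about -15, close to the -16 I expected for home. Backing off and moving up.

Call:
drive_tool(series="0.02 0 0 0 0 0 0; 0.06 0 0 0 0 0 0; 0.15 0 0 0 0 0 0; 0.2 0 -0.1 0 0 0 0; 0.2 0 -0.5 0 0 0 0; 0.2 0 -0.9 0 0 0 0; 0.2 0.3 -1 0 0 0 0; 0.2 0.3 -1 0 0 0 0")

```text
time_s: 7.5
eef_pos: [503.3, 213.0, 156.1]
ee_rot: [0.003, 0.086, 0.996, 0.001]
force: [0.0, 0.4, -0.8]
grip_width: -0.001
```

Run:
```python
from h import *
rows([(knob(.603,160),q[2]-.1),(knob(.603,90),q[2]-.1)])
```

```text
t 7.5 fix [-56.9 123.9 156.1] F [ 0.05  0.38 -0.77] hand -0.001
-0.615 -2.320 -0.036 0.016 0.004 3.348 0.000
-0.611 -2.322 0.547 0.016 0.004 3.348 0.000
```

Call:
drive_tool(series="-0.1 -0.3 -0.15 0 0 0 0.38; -0.2 -0.7 -0.15 0 0 0 0.38; -0.3 -1 -0.15 0 0 0 0.38; -0.3 -1 -0.15 0 0 0.3 0.38; -0.3 -1 -0.15 0 0 0.6 0.38; -0.3 -1 -0.15 0 0 0.9 0.38; -0.3 -1 -0.15 0 0 1 0.38; -0.3 -1 -0.15 0 0 1 0.38")

```text
time_s: 8.3
eef_pos: [517.4, 88.4, 174.0]
ee_rot: [0.003, 0.33, 0.944, 0.002]
force: [0.5, 0.3, 0.0]
grip_width: 0.382
```

Call:
drive_tool(series="0 0 0 0 0 0.3 0.38; 0 0 0 0 0 0.6 0.38; 0 0 0 0 0 0.9 0.38; 0 0 0 0 0 1 0.38; 0 0 0 0 0 1 0.38")

```text
time_s: 8.8
eef_pos: [517.1, 88.3, 174.1]
ee_rot: [0.002, 0.553, 0.833, 0.003]
force: [-0.4, -0.2, 0.8]
grip_width: 0.382
```

Run:
```python
from h import *
rows([(knob(.603,160),q[2]-.1),(knob(.603,90),q[2]-.1)],.38)
```

```text
t 8.8 fix [-21.5   3.5 174.1] F [-0.37 -0.18  0.82] hand 0.382
-1.282 -0.442 0.115 0.013 -0.004 1.350 0.380
-1.282 -0.446 0.698 0.013 -0.004 1.350 0.380
```

Call:
drive_tool(series="-0.3 -0.1 0 0 0 0.28 0.38; -0.6 -0.2 0 0 0 0.56 0.38; -0.9 -0.3 0 0 0 0.84 0.38; -1 -0.35 0 0.01 0 1 0.38; -1 -0.35 0 0.01 0 1 0.38")

```text
time_s: 9.3
eef_pos: [524.8, -40.1, 173.8]
ee_rot: [-0.0, 0.742, 0.67, 0.001]
force: [0.8, 1.2, 0.5]
grip_width: 0.383
```

Run:
```python
from h import *
rows([(knob(.603,130),q[2]-.1),(knob(.603,90),q[2]-.1)],.38)
```

```text
t 9.3 fix [   8.6 -121.5  173.8] F [0.76 1.18 0.47] hand 0.383
-0.279 0.055 0.365 0.002 -0.003 0.349 0.380
-0.279 0.055 0.698 0.002 -0.003 0.349 0.380
```

Call:
drive_tool(series="-0.15 0.03 0.15 0 0 0.2 0.38; -0.279 0.055 0.3 0.002 -0.003 0.349 0.38; -0.279 0.055 0.365 0.002 -0.003 0.349 0.38; -0.279 0.055 0.365 0.002 -0.003 0.349 0.38")

```text
time_s: 9.7
eef_pos: [527.4, -72.9, 129.2]
ee_rot: [-0.001, 0.796, 0.605, -0.0]
force: [0.1, 0.2, 0.4]
grip_width: 0.384
```

Run:
```python
from h import *
rows([(knob(.603,82),q[2]-.1)],.38)
p=eyes.capture("side"); save(p,"s3",(250,120,430,290),2.5)
im=cv2.imread("pics/s3.png")
p=eyes.capture("top"); save(p,"t3",(240,150,400,260),4)
b=cv2.imread("pics/t3.png"); b=cv2.resize(b,(450,310)); b=b[:, :]
im2=np.zeros((425,800,3),np.uint8); im2[:425,:450]=im[:425,:450]; c=cv2.resize(b,(350,241)); im2[:241,450:]=c
cv2.imwrite("pics/c3.png",im2)
```

```text
t 9.7 fix [  16.9 -153.4  129.2] F [0.07 0.22 0.4 ] hand 0.384
-0.008 0.008 0.393 -0.004 -0.001 0.008 0.380
```

View pics/c3.png

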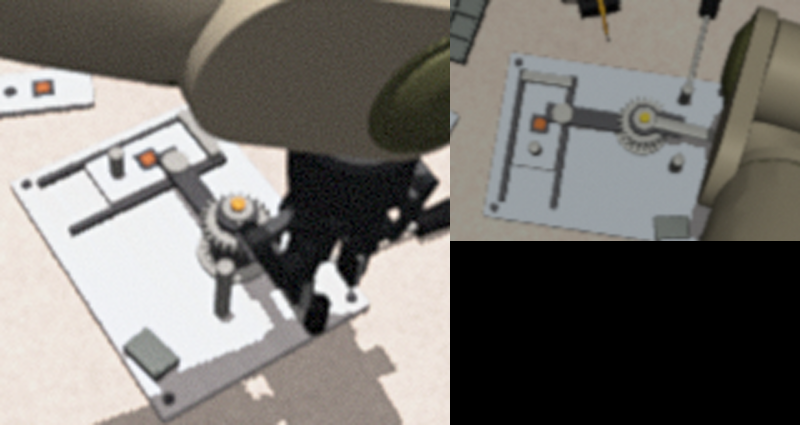

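The top view shows the carrier home, with its end against the stop. In the side view (left half of the composite) the fingers are above the knob at about (318,310), one on each side. Opening a little more and descending.

Call:
drive_tool(series="0 0 0 0 0 0 0.55; -0.008 0.008 0.1 -0.004 0 0.008 0.55; -0.008 0.008 0.17 -0.004 0 0.008 0.55; -0.008 0.008 0.22 -0.004 0 0.008 0.55; -0.008 0.008 0.28 -0.004 0 0.008 0.55; -0.008 0.008 0.34 -0.004 0 0.008 0.55; -0.008 0.008 0.38 -0.004 0 0.008 0.55; -0.008 0.008 0.38 -0.004 0 0.008 0.55")

```text
time_s: 10.6
eef_pos: [528.6, -74.1, 84.3]
ee_rot: [0.001, 0.798, 0.603, 0.001]
force: [-0.2, 0.2, -0.4]
grip_width: 0.551
```

Call:
drive_tool(series="0 0 0 0 0 0 0.4; 0 0 0 0 0 0 0.3; 0 0 0 0 0 0 0.3", newtons=20)

```text
time_s: 10.9
eef_pos: [528.7, -74.2, 84.6]
ee_rot: [0.001, 0.798, 0.603, 0.001]
force: [0.4, -0.1, 0.3]
grip_width: 0.301
```

Run:
```python
from h import *
rows([(knob(h,83),q[2]-h+.5) for h in(.65,.7,.75,.8,.85,.9)],.3)
p=eyes.capture("side"); save(p,"s4",(300,170,430,290),4)
```

```text
t 10.9 fix [  18.4 -154.4   84.6] F [ 0.39 -0.05  0.34] hand 0.301
0.001 -0.053 0.013 0.004 -0.001 0.099 0.300
0.004 -0.103 0.013 0.004 -0.001 0.199 0.300
0.011 -0.153 0.013 0.004 -0.001 0.299 0.300
0.019 -0.202 0.013 0.004 -0.001 0.399 0.300
0.030 -0.251 0.013 0.004 -0.001 0.499 0.300
0.044 -0.299 0.012 0.004 -0.001 0.599 0.300
```

View pics/s4.png

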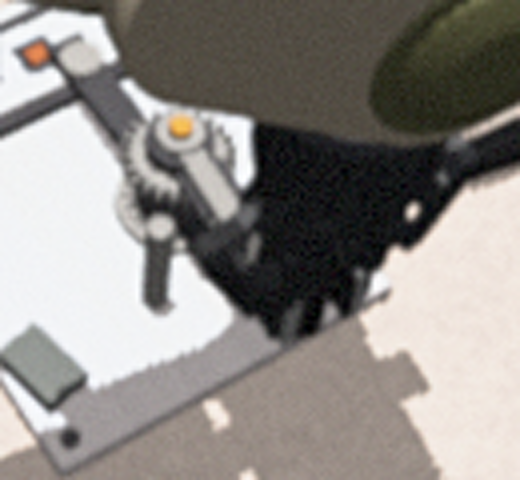

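In the side crop the knob at about (312,315) sits between the two fingers at (290,320) and (350,300). Driving clockwise.

Call:
drive_tool(series="0 -0.027 0.013 0 0 0.05 0.3; 0.001 -0.053 0.013 0.004 0 0.099 0.3; 0.002 -0.078 0.013 0.004 0 0.15 0.3; 0.004 -0.103 0.013 0.004 0 0.2 0.3; 0.007 -0.128 0.013 0.004 0 0.25 0.3; 0.011 -0.153 0.013 0.004 0 0.3 0.3; 0.015 -0.178 0.013 0.004 0 0.35 0.3; 0.019 -0.202 0.013 0.004 0 0.4 0.3")

```text
time_s: 11.75
eef_pos: [505.9, -65.3, 83.0]
ee_rot: [-0.0, 0.855, 0.519, 0.0]
force: [2.1, 0.3, 0.6]
grip_width: 0.302
```

```bash
cat >> h.py <<'E'
def st(hs,hand=.3,z=83):
    s=telemetry.sense(); f=fix(s["eef_pos"]); a=np.arctan2(-(f[0]-30),-(f[1]+35)); F=fix([*(s["force"][:2]+q[:2]),0])
    print("tool h",round(a+.5,3),"r",round(np.hypot(f[0]-30,f[1]+35),1),"tang F (+ = resists cw)",round(F[0]*np.cos(a)-F[1]*np.sin(a),2),"rad",round(F[0]*np.sin(a)+F[1]*np.cos(a),2))
    rows([(knob(h,z),q[2]-h+.5) for h in hs],hand)
E
python3 -c "
from h import *
st([.82,.84,.86,.88,.9,.92])"
```

```text
tool h 0.801 r 120.0 tang F (+ = resists cw) 1.73 rad 1.29
t 11.75 fix [  -5.6 -149.6   83. ] F [2.13 0.35 0.55] hand 0.302
0.000 -0.019 -0.000 0.001 -0.001 0.035 0.300
0.001 -0.039 -0.000 0.001 -0.001 0.075 0.300
0.002 -0.059 -0.000 0.001 -0.001 0.115 0.300
0.003 -0.079 -0.000 0.001 -0.001 0.155 0.300
0.005 -0.099 -0.000 0.001 -0.001 0.195 0.300
0.007 -0.119 -0.000 0.001 -0.001 0.235 0.300
```

Call:
drive_tool(series="0 -0.019 0 0 0 0.035 0.3; 0.001 -0.039 0 0 0 0.075 0.3; 0.002 -0.059 0 0 0 0.115 0.3; 0.003 -0.079 0 0 0 0.155 0.3; 0.005 -0.099 0 0 0 0.195 0.3")

```text
time_s: 12.25
eef_pos: [495.7, -59.3, 83.0]
ee_rot: [0.0, 0.879, 0.476, 0.0]
force: [4.0, -1.7, -2.2]
grip_width: 0.303
```

```bash
python3 -c "
from h import *
st([.8,.7,.6,.5,.4,.3,.2,.1,.03])"
```

```text
tool h 0.9 r 120.0 tang F (+ = resists cw) 4.3 rad 0.71
t 12.25 fix [ -16.7 -145.5   83. ] F [ 3.99 -1.75 -2.24] hand 0.303
0.005 0.100 0.000 0.002 -0.001 -0.204 0.300
0.020 0.198 0.000 0.002 -0.001 -0.404 0.300
0.045 0.295 0.000 0.002 -0.001 -0.604 0.300
0.080 0.389 0.000 0.002 -0.001 -0.804 0.300
0.123 0.479 0.001 0.002 -0.001 -1.004 0.300
0.176 0.564 0.001 0.002 -0.001 -1.204 0.300
0.236 0.644 0.001 0.002 -0.001 -1.404 0.300
0.305 0.717 0.001 0.002 -0.001 -1.604 0.300
0.357 0.763 0.001 0.002 -0.000 -1.744 0.300
```

Driving shows about 4 N, as expected. Running back in two calls.

Call:
drive_tool(series="0.002 0.05 0 0 0 -0.1 0.3; 0.005 0.1 0 0 0 -0.2 0.3; 0.012 0.149 0 0 0 -0.3 0.3; 0.02 0.198 0 0 0 -0.4 0.3; 0.032 0.247 0 0 0 -0.5 0.3; 0.045 0.295 0 0 0 -0.6 0.3; 0.062 0.342 0 0 0 -0.7 0.3; 0.08 0.389 0 0 0 -0.8 0.3; 0.1 0.434 0 0 0 -0.9 0.3; 0.123 0.479 0 0 0 -1 0.3")

```text
time_s: 13.25
eef_pos: [551.4, -78.1, 82.9]
ee_rot: [-0.001, 0.734, 0.679, -0.0]
force: [-0.2, -0.4, -0.6]
grip_width: 0.304
```

```bash
python3 -c "
from h import *
st([.36,.3,.24,.18,.12,.08,.05,.03])"
```

```text
tool h 0.404 r 119.8 tang F (+ = resists cw) -0.14 rad -0.44
t 13.25 fix [  41.4 -154.2   82.9] F [-0.17 -0.43 -0.59] hand 0.304
-0.001 0.044 -0.001 -0.002 -0.001 -0.081 0.300
0.003 0.104 -0.001 -0.002 -0.001 -0.201 0.300
0.011 0.164 -0.001 -0.002 -0.001 -0.321 0.300
0.022 0.223 -0.001 -0.002 -0.002 -0.441 0.300
0.037 0.281 -0.001 -0.002 -0.002 -0.561 0.300
0.049 0.319 -0.001 -0.002 -0.002 -0.641 0.300
0.059 0.347 -0.001 -0.002 -0.002 -0.701 0.300
0.066 0.366 -0.001 -0.002 -0.002 -0.741 0.300
```

Call:
drive_tool(series="0 0.044 0 0 0 -0.08 0.3; 0.003 0.104 0 0 0 -0.2 0.3; 0.011 0.164 0 0 0 -0.32 0.3; 0.022 0.223 0 0 0 -0.44 0.3; 0.037 0.281 0 0 0 -0.56 0.3; 0.049 0.319 0 0 0 -0.64 0.3; 0.059 0.347 0 0 0 -0.7 0.3; 0.066 0.366 0 0 0 -0.74 0.3")

```text
time_s: 14.05
eef_pos: [595.5, -73.3, 82.6]
ee_rot: [-0.001, 0.596, 0.803, -0.0]
force: [-0.9, 0.5, -0.3]
grip_width: 0.306
```

```bash
python3 -c "
from h import *
st([.1,.15,.2,.25,.3,.35,.4,.45,.5])"
```

```text
tool h 0.031 r 119.7 tang F (+ = resists cw) -0.67 rad 0.76
t 14.05 fix [  84.1 -141.8   82.6] F [-0.86  0.54 -0.35] hand 0.306
-0.000 -0.069 -0.003 -0.003 -0.003 0.141 0.300
0.004 -0.118 -0.003 -0.003 -0.003 0.241 0.300
0.012 -0.168 -0.003 -0.003 -0.003 0.341 0.300
0.021 -0.217 -0.003 -0.003 -0.003 0.441 0.300
0.034 -0.265 -0.003 -0.004 -0.003 0.541 0.300
0.048 -0.313 -0.003 -0.004 -0.003 0.641 0.300
0.065 -0.360 -0.003 -0.004 -0.003 0.741 0.300
0.084 -0.406 -0.003 -0.004 -0.003 0.841 0.300
0.106 -0.452 -0.002 -0.004 -0.002 0.941 0.300
```

Call:
drive_tool(series="0 -0.035 0 0 0 0.07 0.3; 0 -0.069 0 0 0 0.14 0.3; 0.002 -0.093 0 0 0 0.19 0.3; 0.004 -0.118 0 0 0 0.24 0.3; 0.008 -0.143 0 0 0 0.29 0.3; 0.012 -0.168 0 0 0 0.34 0.3; 0.016 -0.193 0 0 0 0.39 0.3; 0.021 -0.217 0 0 0 0.44 0.3; 0.027 -0.241 0 0 0 0.49 0.3; 0.034 -0.265 0 0 0 0.54 0.3; 0.041 -0.289 0 0 0 0.59 0.3; 0.048 -0.313 0 0 0 0.64 0.3; 0.056 -0.337 0 0 0 0.69 0.3; 0.065 -0.36 0 0 0 0.74 0.3; 0.074 -0.383 0 0 0 0.79 0.3; 0.084 -0.406 0 0 0 0.84 0.3; 0.095 -0.429 0 0 0 0.89 0.3; 0.106 -0.452 0 0 0 0.94 0.3")

```text
time_s: 15.85
eef_pos: [539.8, -76.8, 82.8]
ee_rot: [-0.001, 0.767, 0.641, -0.0]
force: [3.5, 1.5, -0.3]
grip_width: 0.298
```

```bash
python3 -c "
from h import *
st([.54,.58,.62,.66,.7,.74])"
```

```text
tool h 0.502 r 120.0 tang F (+ = resists cw) 3.21 rad 2.07
t 15.85 fix [  29.8 -155.    82.8] F [ 3.53  1.46 -0.34] hand 0.298
0.001 -0.038 -0.002 -0.004 -0.001 0.077 0.300
0.003 -0.078 -0.002 -0.004 -0.001 0.157 0.300
0.007 -0.118 -0.002 -0.004 -0.001 0.237 0.300
0.013 -0.157 -0.002 -0.004 -0.001 0.317 0.300
0.020 -0.197 -0.001 -0.004 -0.001 0.397 0.300
0.028 -0.236 -0.001 -0.004 -0.001 0.477 0.300
```

Call:
drive_tool(series="0 -0.03 0 0 0 0.06 0.3; 0.002 -0.06 0 0 0 0.12 0.3; 0.002 -0.06 0 0 0 0.12 0.3")

```text
time_s: 16.15
eef_pos: [532.4, -75.3, 82.9]
ee_rot: [-0.001, 0.786, 0.618, -0.0]
force: [3.5, 1.1, -2.0]
grip_width: 0.304
```

Call:
drive_tool(series="0 -0.03 0 0 0 0.06 0.3; 0.002 -0.06 0 0 0 0.12 0.3; 0.002 -0.06 0 0 0 0.12 0.3")

```text
time_s: 16.45
eef_pos: [525.2, -73.5, 83.0]
ee_rot: [-0.001, 0.805, 0.594, -0.001]
force: [2.5, -0.5, -1.7]
grip_width: 0.3
```

Call:
drive_tool(series="0 -0.03 0 0 0 0.06 0.3; 0.002 -0.06 0 0 0 0.12 0.3; 0.002 -0.06 0 0 0 0.12 0.3")

```text
time_s: 16.75
eef_pos: [518.3, -71.2, 83.1]
ee_rot: [-0.001, 0.822, 0.569, -0.001]
force: [3.4, -0.2, -2.4]
grip_width: 0.299
```

Call:
drive_tool(series="0 -0.03 0 0 0 0.06 0.3; 0.002 -0.06 0 0 0 0.12 0.3; 0.002 -0.06 0 0 0 0.12 0.3")

```text
time_s: 17.05
eef_pos: [511.4, -68.4, 83.1]
ee_rot: [-0.001, 0.839, 0.544, -0.001]
force: [2.4, -1.4, -1.3]
grip_width: 0.295
```

Call:
drive_tool(series="0 -0.03 0 0 0 0.06 0.3; 0.002 -0.06 0 0 0 0.12 0.3; 0.002 -0.06 0 0 0 0.12 0.3")

```text
time_s: 17.35
eef_pos: [504.9, -65.3, 83.2]
ee_rot: [-0.001, 0.855, 0.519, -0.001]
force: [3.1, -1.1, -2.0]
grip_width: 0.3
```

```bash
python3 -c "
from h import *
st([.84,.88,.9,.93])"
```

```text
tool h 0.809 r 120.5 tang F (+ = resists cw) 3.29 rad 0.5
t 17.35 fix [  -6.6 -149.8   83.2] F [ 3.15 -1.09 -1.97] hand 0.3
0.005 -0.031 0.002 -0.004 0.002 0.073 0.300
0.007 -0.071 0.002 -0.004 0.002 0.153 0.300
0.009 -0.091 0.002 -0.004 0.002 0.193 0.300
0.012 -0.121 0.002 -0.004 0.002 0.253 0.300
```

Call:
drive_tool(series="0.005 -0.031 0 0 0 0.073 0.3; 0.007 -0.071 0 0 0 0.153 0.3; 0.007 -0.071 0 0 0 0.153 0.3")

```text
time_s: 17.65
eef_pos: [497.5, -60.9, 83.3]
ee_rot: [-0.0, 0.874, 0.486, -0.001]
force: [1.6, -3.3, -0.9]
grip_width: 0.305
```

Call:
drive_tool(series="0 -0.03 0 0 0 0.06 0.3; 0.001 -0.05 0 0 0 0.1 0.3; 0.001 -0.05 0 0 0 0.1 0.3")

```text
time_s: 17.95
eef_pos: [492.5, -57.7, 83.3]
ee_rot: [-0.0, 0.886, 0.465, -0.001]
force: [1.9, -3.2, -1.6]
grip_width: 0.303
```

```bash
python3 -c "
from h import *
st([.8,.7,.6,.5,.44])"
```

```text
tool h 0.929 r 120.4 tang F (+ = resists cw) 3.34 rad -1.55
t 17.95 fix [ -20.1 -144.5   83.3] F [ 1.86 -3.17 -1.57] hand 0.303
0.012 0.129 0.003 -0.004 0.004 -0.256 0.300
0.030 0.227 0.002 -0.004 0.004 -0.456 0.300
0.057 0.323 0.002 -0.004 0.004 -0.656 0.300
0.094 0.416 0.002 -0.004 0.004 -0.856 0.300
0.120 0.470 0.002 -0.005 0.003 -0.976 0.300
```

Not firm yet, with about 1 rad driven so far. Running back for a third stroke.

Call:
drive_tool(series="0.003 0.06 0 0 0 -0.12 0.3; 0.012 0.129 0 0 0 -0.256 0.3; 0.02 0.178 0 0 0 -0.356 0.3; 0.03 0.227 0 0 0 -0.456 0.3; 0.043 0.275 0 0 0 -0.556 0.3; 0.057 0.323 0 0 0 -0.656 0.3; 0.075 0.37 0 0 0 -0.756 0.3; 0.094 0.416 0 0 0 -0.856 0.3; 0.12 0.47 0 0 0 -0.976 0.3")

```text
time_s: 18.85
eef_pos: [546.7, -77.7, 82.9]
ee_rot: [-0.002, 0.746, 0.666, -0.002]
force: [-0.4, 1.0, 0.2]
grip_width: 0.299
```

```bash
python3 -c "
from h import *
st([.38,.32,.26,.2,.14,.08,.05,.03])"
```

```text
tool h 0.444 r 119.9 tang F (+ = resists cw) -0.56 rad 0.94
t 18.85 fix [  36.7 -154.7   82.9] F [-0.45  1.    0.17] hand 0.299
0.000 0.064 -0.001 -0.010 0.001 -0.113 0.300
0.006 0.123 -0.001 -0.010 0.000 -0.233 0.300
0.014 0.183 -0.001 -0.010 0.000 -0.353 0.300
0.027 0.241 -0.002 -0.010 -0.000 -0.473 0.300
0.042 0.299 -0.002 -0.010 -0.001 -0.593 0.300
0.062 0.356 -0.002 -0.010 -0.001 -0.713 0.300
0.073 0.384 -0.002 -0.010 -0.001 -0.773 0.300
0.080 0.403 -0.002 -0.010 -0.001 -0.813 0.300
```

Call:
drive_tool(series="0 0.064 0 -0.01 0 -0.113 0.3; 0.006 0.123 0 -0.01 0 -0.233 0.3; 0.014 0.183 0 -0.01 0 -0.353 0.3; 0.027 0.241 0 -0.01 0 -0.473 0.3; 0.042 0.299 0 -0.01 0 -0.593 0.3; 0.062 0.356 0 -0.01 0 -0.713 0.3; 0.073 0.384 0 -0.01 0 -0.773 0.3; 0.08 0.403 0 -0.01 0 -0.813 0.3")

```text
time_s: 19.65
eef_pos: [595.6, -73.3, 82.4]
ee_rot: [-0.001, 0.595, 0.803, 0.0]
force: [-0.8, -0.3, -0.6]
grip_width: 0.301
```

```bash
python3 -c "
from h import *
st([.06,.1,.14,.18,.22])"
```

```text
tool h 0.031 r 119.7 tang F (+ = resists cw) -0.88 rad -0.05
t 19.65 fix [  84.1 -141.8   82.4] F [-0.83 -0.3  -0.59] hand 0.301
-0.002 -0.029 -0.005 -0.002 -0.003 0.063 0.300
0.000 -0.069 -0.005 -0.002 -0.003 0.143 0.300
0.004 -0.109 -0.005 -0.002 -0.003 0.223 0.300
0.009 -0.149 -0.005 -0.002 -0.003 0.303 0.300
0.016 -0.188 -0.005 -0.002 -0.003 0.383 0.300
```

Call:
drive_tool(series="0 -0.029 0 0 0 0.063 0.3; 0 -0.069 -0.003 0 0 0.143 0.3; 0.002 -0.089 -0.003 0 0 0.183 0.3; 0.004 -0.109 -0.003 0 0 0.223 0.3; 0.004 -0.109 -0.003 0 0 0.223 0.3")

```text
time_s: 20.15
eef_pos: [582.6, -76.8, 82.9]
ee_rot: [-0.001, 0.64, 0.769, -0.0]
force: [1.4, 0.4, 0.0]
grip_width: 0.301
```

Call:
drive_tool(series="0 -0.03 0 0 0 0.06 0.3; 0.002 -0.06 0 0 0 0.12 0.3; 0.002 -0.06 0 0 0 0.12 0.3")

```text
time_s: 20.45
eef_pos: [575.1, -77.8, 82.9]
ee_rot: [-0.001, 0.663, 0.749, -0.0]
force: [0.3, -0.3, 0.1]
grip_width: 0.297
```

Call:
drive_tool(series="0 -0.03 0 0 0 0.06 0.3; 0.002 -0.06 0 0 0 0.12 0.3; 0.002 -0.06 0 0 0 0.12 0.3")

```text
time_s: 20.75
eef_pos: [567.5, -78.5, 82.9]
ee_rot: [-0.001, 0.686, 0.728, -0.0]
force: [0.1, -0.4, 0.4]
grip_width: 0.304
```

Call:
drive_tool(series="0 -0.03 0 0 0 0.06 0.3; 0.002 -0.06 0 0 0 0.12 0.3; 0.002 -0.06 0 0 0 0.12 0.3")

```text
time_s: 21.05
eef_pos: [560.1, -78.7, 83.0]
ee_rot: [-0.001, 0.708, 0.706, -0.0]
force: [1.7, 0.3, -1.4]
grip_width: 0.305
```

Call:
drive_tool(series="0 -0.03 0 0 0 0.06 0.3; 0.002 -0.06 0 0 0 0.12 0.3; 0.002 -0.06 0 0 0 0.12 0.3")

```text
time_s: 21.35
eef_pos: [552.7, -78.4, 83.1]
ee_rot: [-0.001, 0.729, 0.684, -0.0]
force: [3.1, 0.8, -1.3]
grip_width: 0.301
```

Call:
drive_tool(series="0 -0.03 0 0 0 0.06 0.3; 0.002 -0.06 0 0 0 0.12 0.3; 0.002 -0.06 0 0 0 0.12 0.3")

```text
time_s: 21.65
eef_pos: [545.2, -77.7, 83.1]
ee_rot: [-0.001, 0.75, 0.662, -0.0]
force: [3.5, 0.4, -2.9]
grip_width: 0.304
```

Call:
drive_tool(series="0 -0.03 0 0 0 0.06 0.3; 0.002 -0.06 0 0 0 0.12 0.3; 0.002 -0.06 0 0 0 0.12 0.3")

```text
time_s: 21.95
eef_pos: [537.7, -76.5, 83.2]
ee_rot: [-0.001, 0.77, 0.638, -0.0]
force: [3.4, 0.8, -1.5]
grip_width: 0.301
```

Call:
drive_tool(series="0 -0.03 0 0 0 0.06 0.3; 0.002 -0.06 0 0 0 0.12 0.3; 0.002 -0.06 0 0 0 0.12 0.3")

```text
time_s: 22.25
eef_pos: [530.4, -74.9, 83.3]
ee_rot: [-0.001, 0.789, 0.615, -0.0]
force: [3.4, 0.3, -1.4]
grip_width: 0.301
```

Call:
drive_tool(series="0 -0.03 0 0 0 0.06 0.3; 0.002 -0.06 0 0 0 0.12 0.3; 0.002 -0.06 0 0 0 0.12 0.3")

```text
time_s: 22.55
eef_pos: [523.1, -72.8, 83.3]
ee_rot: [-0.001, 0.807, 0.59, -0.001]
force: [3.5, -0.0, -1.5]
grip_width: 0.298
```

Call:
drive_tool(series="0 -0.03 0 0 0 0.06 0.3; 0.002 -0.06 0 0 0 0.12 0.3; 0.002 -0.06 0 0 0 0.12 0.3")

```text
time_s: 22.85
eef_pos: [516.1, -70.4, 83.4]
ee_rot: [-0.001, 0.825, 0.566, -0.001]
force: [3.5, 0.7, -1.1]
grip_width: 0.299
```

Call:
drive_tool(series="0 -0.03 0 0 0 0.06 0.3; 0.002 -0.06 0 0 0 0.12 0.3; 0.002 -0.06 0 0 0 0.12 0.3")

```text
time_s: 23.15
eef_pos: [509.4, -67.6, 83.5]
ee_rot: [-0.001, 0.841, 0.541, -0.001]
force: [3.7, 0.1, -1.6]
grip_width: 0.299
```

```bash
python3 -c "
from h import *
st([.84,.9,.95])"
```

```text
tool h 0.766 r 120.5 tang F (+ = resists cw) 3.24 rad 1.68
t 23.15 fix [  -1.7 -151.3   83.5] F [ 3.65  0.13 -1.58] hand 0.299
0.008 -0.074 0.004 -0.005 0.001 0.178 0.300
0.015 -0.133 0.005 -0.005 0.001 0.298 0.300
0.024 -0.182 0.005 -0.005 0.001 0.398 0.300
```

Call:
drive_tool(series="0.004 -0.035 0.002 0 0 0.08 0.3; 0.007 -0.06 0.003 -0.004 0 0.15 0.3; 0.007 -0.06 0.003 -0.004 0 0.15 0.3")

```text
time_s: 23.45
eef_pos: [503.4, -64.3, 83.4]
ee_rot: [0.0, 0.86, 0.51, -0.0]
force: [2.9, -2.1, 0.4]
grip_width: 0.298
```

Call:
drive_tool(series="0 -0.03 0 0 0 0.06 0.3; 0.002 -0.06 0 0 0 0.12 0.3; 0.002 -0.06 0 0 0 0.12 0.3")

```text
time_s: 23.75
eef_pos: [497.2, -60.7, 83.5]
ee_rot: [0.001, 0.875, 0.484, -0.0]
force: [3.1, -1.3, -0.9]
grip_width: 0.298
```

```bash
python3 -c "
from h import *
st([.92,.94,.96,.98])"
```

```text
tool h 0.882 r 120.4 tang F (+ = resists cw) 3.32 rad 0.54
t 23.75 fix [ -14.9 -146.7   83.5] F [ 3.1  -1.3  -0.86] hand 0.298
0.004 -0.037 0.004 0.001 0.002 0.073 0.300
0.005 -0.057 0.004 0.001 0.002 0.113 0.300
0.006 -0.077 0.004 0.001 0.002 0.153 0.300
0.008 -0.097 0.004 0.001 0.002 0.193 0.300
```

Still no firmness. The last return picked up only 2 teeth, so I'll widen the sweep slightly while checking force near the posts.

Call:
drive_tool(series="0.004 -0.037 0.002 0 0 0.073 0.3; 0.005 -0.057 0.003 0 0.002 0.113 0.3; 0.005 -0.057 0.003 0 0.002 0.113 0.3")

```text
time_s: 24.05
eef_pos: [491.9, -56.9, 83.3]
ee_rot: [0.001, 0.888, 0.46, 0.0]
force: [2.2, -4.1, 2.0]
grip_width: 0.299
```

Call:
drive_tool(series="0 -0.01 0 0 0 0.02 0.3; 0 -0.02 0 0 0 0.04 0.3; 0 -0.02 0 0 0 0.04 0.3")

```text
time_s: 24.35
eef_pos: [489.8, -55.5, 83.3]
ee_rot: [0.001, 0.893, 0.451, 0.0]
force: [2.7, -3.2, 0.3]
grip_width: 0.298
```

```bash
python3 -c "
from h import *
st([.85,.75,.65,.55,.48])"
```

```text
tool h 0.958 r 120.2 tang F (+ = resists cw) 4.11 rad -0.98
t 24.35 fix [ -23.1 -142.8   83.3] F [ 2.73 -3.22  0.34] hand 0.298
0.008 0.107 0.003 0.002 0.001 -0.218 0.300
0.023 0.206 0.003 0.002 0.001 -0.418 0.300
0.049 0.303 0.003 0.002 0.001 -0.618 0.300
0.084 0.396 0.003 0.002 0.001 -0.818 0.300
0.114 0.459 0.003 0.002 0.001 -0.958 0.300
```

Call:
drive_tool(series="0.003 0.05 0 0 0 -0.11 0.3; 0.008 0.107 0 0 0 -0.218 0.3; 0.015 0.157 0 0 0 -0.318 0.3; 0.023 0.206 0 0 0 -0.418 0.3; 0.035 0.255 0 0 0 -0.518 0.3; 0.049 0.303 0 0 0 -0.618 0.3; 0.066 0.35 0 0 0 -0.718 0.3; 0.084 0.396 0 0 0 -0.818 0.3; 0.114 0.459 0 0 0 -0.958 0.3")

```text
time_s: 25.25
eef_pos: [541.5, -76.5, 82.8]
ee_rot: [-0.001, 0.759, 0.651, -0.001]
force: [-0.6, 0.5, -1.1]
grip_width: 0.3
```

```bash
python3 -c "
from h import *
st([.4,.32,.24,.16,.1,.05,.02,0,-.01])"
```

```text
tool h 0.488 r 119.4 tang F (+ = resists cw) -0.69 rad 0.34
t 25.25 fix [  31.4 -154.4   82.8] F [-0.62  0.45 -1.05] hand 0.3
-0.002 0.088 -0.002 -0.005 -0.001 -0.154 0.300
0.008 0.168 -0.002 -0.005 -0.001 -0.314 0.300
0.023 0.246 -0.002 -0.005 -0.001 -0.474 0.300
0.045 0.323 -0.002 -0.005 -0.001 -0.634 0.300
0.066 0.379 -0.003 -0.005 -0.001 -0.754 0.300
0.085 0.425 -0.003 -0.005 -0.002 -0.854 0.300
0.098 0.452 -0.003 -0.005 -0.002 -0.914 0.300
0.107 0.470 -0.003 -0.005 -0.002 -0.954 0.300
0.112 0.479 -0.003 -0.005 -0.002 -0.974 0.300
```

Call:
drive_tool(series="-0.001 0.045 0 0 0 -0.08 0.3; -0.002 0.088 0 -0.005 0 -0.154 0.3; 0.008 0.168 0 -0.005 0 -0.314 0.3; 0.023 0.246 0 -0.005 0 -0.474 0.3; 0.045 0.323 0 -0.005 0 -0.634 0.3; 0.066 0.379 0 -0.005 0 -0.754 0.3; 0.085 0.425 0 -0.005 0 -0.854 0.3; 0.098 0.452 0 -0.005 0 -0.914 0.3; 0.098 0.452 0 -0.005 0 -0.914 0.3")

```text
time_s: 26.15
eef_pos: [596.5, -72.6, 82.1]
ee_rot: [-0.001, 0.592, 0.806, 0.0]
force: [0.4, 0.3, 0.0]
grip_width: 0.298
```

Call:
drive_tool(series="0.006 0.01 0 0 0 -0.02 0.3; 0.006 0.015 0 0 0 -0.03 0.3; 0.006 0.015 0 0 0 -0.03 0.3")

```text
time_s: 26.45
eef_pos: [597.9, -71.3, 82.1]
ee_rot: [-0.001, 0.586, 0.81, 0.0]
force: [-0.6, -0.2, -0.0]
grip_width: 0.299
```

```bash
python3 -c "
from h import *
st([-.01,.04,.08,.12,.16])"
```

```text
tool h 0.007 r 118.5 tang F (+ = resists cw) -0.65 rad -0.01
t 26.45 fix [  86.  -139.4   82.1] F [-0.61 -0.21 -0.04] hand 0.299
-0.013 0.017 -0.007 -0.002 -0.005 -0.029 0.300
-0.012 -0.033 -0.007 -0.002 -0.005 0.071 0.300
-0.010 -0.072 -0.007 -0.002 -0.005 0.151 0.300
-0.006 -0.112 -0.007 -0.003 -0.005 0.231 0.300
-0.001 -0.152 -0.007 -0.003 -0.005 0.311 0.300
```

Call:
drive_tool(series="-0.012 -0.033 0 0 0 0.071 0.3; -0.01 -0.072 -0.004 0 0 0.151 0.3; -0.006 -0.112 -0.005 0 0 0.231 0.3; -0.006 -0.112 -0.005 0 0 0.231 0.3")

```text
time_s: 26.85
eef_pos: [584.9, -76.4, 82.9]
ee_rot: [-0.001, 0.632, 0.775, 0.0]
force: [-0.2, -1.1, 0.2]
grip_width: 0.302
```

Call:
drive_tool(series="0 -0.03 0 0 0 0.06 0.3; 0.002 -0.06 0 0 0 0.12 0.3; 0.002 -0.06 0 0 0 0.12 0.3")

```text
time_s: 27.15
eef_pos: [577.4, -77.7, 82.9]
ee_rot: [-0.001, 0.656, 0.755, 0.0]
force: [0.3, -0.2, 0.2]
grip_width: 0.3
```

Call:
drive_tool(series="0 -0.03 0 0 0 0.06 0.3; 0.002 -0.06 0 0 0 0.12 0.3; 0.002 -0.06 0 0 0 0.12 0.3")

```text
time_s: 27.45
eef_pos: [569.8, -78.5, 82.9]
ee_rot: [-0.002, 0.679, 0.734, -0.0]
force: [-0.1, 0.6, -0.1]
grip_width: 0.299
```

Call:
drive_tool(series="0 -0.03 0 0 0 0.06 0.3; 0.002 -0.06 0 0 0 0.12 0.3; 0.002 -0.06 0 0 0 0.12 0.3")

```text
time_s: 27.75
eef_pos: [562.2, -78.8, 83.0]
ee_rot: [-0.002, 0.701, 0.713, -0.0]
force: [0.1, 0.2, -0.2]
grip_width: 0.302
```

Call:
drive_tool(series="0 -0.03 0 0 0 0.06 0.3; 0.002 -0.06 0 0 0 0.12 0.3; 0.002 -0.06 0 0 0 0.12 0.3")

```text
time_s: 28.05
eef_pos: [554.8, -78.7, 83.1]
ee_rot: [-0.002, 0.723, 0.691, -0.0]
force: [2.4, 0.5, -1.4]
grip_width: 0.299
```

Call:
drive_tool(series="0 -0.03 0 0 0 0.06 0.3; 0.002 -0.06 0 0 0 0.12 0.3; 0.002 -0.06 0 0 0 0.12 0.3")

```text
time_s: 28.35
eef_pos: [547.4, -78.1, 83.1]
ee_rot: [-0.001, 0.744, 0.669, -0.0]
force: [3.7, 0.8, -2.5]
grip_width: 0.297
```

Call:
drive_tool(series="0 -0.03 0 0 0 0.06 0.3; 0.002 -0.06 0 0 0 0.12 0.3; 0.002 -0.06 0 0 0 0.12 0.3")

```text
time_s: 28.65
eef_pos: [540.2, -77.1, 83.2]
ee_rot: [-0.001, 0.764, 0.645, 0.0]
force: [5.8, -0.3, -4.1]
grip_width: 0.296
```

Call:
drive_tool(series="0 -0.015 0 0 0 0.03 0.3; 0.001 -0.025 0 0 0 0.05 0.3; 0.001 -0.025 0 0 0 0.05 0.3")

```text
time_s: 28.95
eef_pos: [537.5, -76.5, 83.2]
ee_rot: [-0.001, 0.772, 0.636, 0.0]
force: [6.8, 0.7, -3.5]
grip_width: 0.298
```

```bash
python3 -c "
from h import *
st([.5])"
```

```text
tool h 0.521 r 120.1 tang F (+ = resists cw) 6.5 rad 2.06
t 28.95 fix [  27.5 -155.1   83.2] F [ 6.78  0.75 -3.45] hand 0.298
0.001 0.021 0.002 -0.002 -0.003 -0.034 0.300
```

Call:
drive_tool(series="0 -0.015 0 0 0 0.03 0.3; 0.001 -0.028 0 0 0 0.055 0.3; 0.001 -0.028 0 0 0 0.055 0.3")

```text
time_s: 29.25
eef_pos: [534.6, -75.8, 83.2]
ee_rot: [-0.0, 0.781, 0.625, 0.001]
force: [6.9, 0.2, -4.2]
grip_width: 0.297
```

```bash
python3 -c "
from h import *
st([.5])"
```

```text
tool h 0.546 r 120.1 tang F (+ = resists cw) 6.72 rad 1.76
t 29.25 fix [  24.5 -155.    83.2] F [ 6.94  0.24 -4.25] hand 0.297
0.002 0.046 0.002 0.001 -0.003 -0.091 0.300
```

Call:
drive_tool(series="0 -0.015 0 0 0 0.03 0.3; 0.001 -0.025 0 0 0 0.05 0.3; 0.001 -0.025 0 0 0 0.05 0.3")

```text
time_s: 29.55
eef_pos: [532.1, -75.2, 83.2]
ee_rot: [0.0, 0.789, 0.614, 0.001]
force: [8.1, 0.0, -4.5]
grip_width: 0.297
```

```bash
python3 -c "
from h import *
st([.5])
s=[]
for i in range(4):
    p=eyes.capture('side'); s.append(telemetry.sense()['force'])
print(np.mean(s,0))"
```

```text
tool h 0.567 r 120.0 tang F (+ = resists cw) 7.83 rad 1.97
t 29.55 fix [  22.  -154.8   83.2] F [ 8.08  0.03 -4.54] hand 0.297
0.003 0.067 0.002 0.004 -0.003 -0.143 0.300
[ 8.22801415  0.49222809 -5.16750845]
```

Call:
drive_tool(series="0 -0.012 0 0 0 0.025 0.3; 0 -0.022 0 0 0 0.045 0.3; 0 -0.022 0 0 0 0.045 0.3")

```text
time_s: 30.05
eef_pos: [530.2, -74.6, 83.2]
ee_rot: [0.001, 0.796, 0.605, 0.002]
force: [9.1, 1.1, -6.4]
grip_width: 0.302
```

```bash
python3 -c "
from h import *
st([.5])
s=[]
for i in range(4):
    p=eyes.capture('side'); s.append(telemetry.sense()['force'])
print(np.mean(s,0))"
```

```text
tool h 0.583 r 120.0 tang F (+ = resists cw) 8.48 rad 3.41
t 30.05 fix [  20.  -154.5   83.2] F [ 9.07  1.12 -6.44] hand 0.302
0.004 0.083 0.002 0.008 -0.003 -0.189 0.300
[ 8.70896618  1.2256972  -5.28721135]
```

Call:
drive_tool(series="0 -0.015 0 0 0 0.03 0.3; 0 -0.03 0 0 0 0.06 0.3; 0 -0.03 0 0 0 0.06 0.3")

```text
time_s: 30.55
eef_pos: [527.5, -73.8, 83.2]
ee_rot: [0.002, 0.805, 0.593, 0.003]
force: [8.8, 0.4, -6.8]
grip_width: 0.3
```

```bash
python3 -c "
from h import *
s=[]
for i in range(4):
    p=eyes.capture('side'); s.append(telemetry.sense()['force'])
print(np.mean(s,0))
st([.5,.4,.33,.3])"
```

```text
[ 9.45943516  0.05367676 -5.89296215]
tool h 0.606 r 119.9 tang F (+ = resists cw) 8.83 rad 3.27
t 30.75 fix [  17.3 -154.2   83.2] F [ 9.39  0.68 -6.13] hand 0.296
0.007 0.106 0.003 0.013 -0.004 -0.250 0.300
0.024 0.204 0.003 0.013 -0.003 -0.450 0.300
0.042 0.272 0.004 0.013 -0.003 -0.590 0.300
0.051 0.300 0.004 0.014 -0.002 -0.650 0.300
```

Force rises elastically at a steady 0.3 N/mm, the same slope as the wind-up before the screw turns, and holds at about 9 N. The screw is firm. Relaxing now.

Call:
drive_tool(series="0.002 0.05 0 0 0 -0.12 0.3; 0.007 0.106 0 0.01 0 -0.25 0.3; 0.015 0.155 0 0.013 0 -0.35 0.3; 0.024 0.204 0 0.013 0 -0.45 0.3; 0.024 0.204 0 0.013 0 -0.45 0.3")

```text
time_s: 31.25
eef_pos: [552.0, -78.6, 83.3]
ee_rot: [-0.0, 0.733, 0.68, 0.0]
force: [2.3, -1.6, 0.4]
grip_width: 0.299
```

```bash
python3 -c "
from h import *
st([.38,.36,.34,.3])"
```

```text
tool h 0.399 r 120.2 tang F (+ = resists cw) 2.45 rad -1.4
t 31.25 fix [  42.1 -154.6   83.3] F [ 2.34 -1.58  0.38] hand 0.299
0.002 0.019 0.003 -0.000 -0.002 -0.039 0.300
0.003 0.039 0.003 -0.000 -0.002 -0.079 0.300
0.004 0.059 0.003 -0.000 -0.002 -0.119 0.300
0.007 0.099 0.003 -0.000 -0.002 -0.199 0.300
```

Call:
drive_tool(series="0.002 0.03 0 0 0 -0.06 0.3; 0.004 0.06 0 0 0 -0.12 0.3; 0.005 0.075 0 0 0 -0.15 0.3; 0.005 0.075 0 0 0 -0.15 0.45; 0.005 0.075 0 0 0 -0.15 0.5; 0.005 0.075 0 0 0 -0.15 0.5")

```text
time_s: 31.85
eef_pos: [560.8, -78.6, 83.3]
ee_rot: [-0.001, 0.708, 0.707, 0.0]
force: [0.8, -0.3, 0.1]
grip_width: 0.501
```

Call:
drive_tool(series="0 0 -0.1 0 0 0 0.5; 0 0 -0.25 0 0 0 0.5; 0 0 -0.5 0 0 0 0.5; 0 0 -0.8 0 0 0 0.5; 0 0 -1 0 0 0 0.5; 0.6 0 -1 0 0 0 0.5; 1 0 -1 0 0 0 0.5; 1 0 -1 0 0 0 0.5")

```text
time_s: 32.65
eef_pos: [560.5, 44.6, 204.8]
ee_rot: [-0.0, 0.707, 0.708, 0.001]
force: [0.1, -0.2, -0.0]
grip_width: 0.5
```

Call:
drive_tool(series="0 -0.35 -0.2 0 0 0 0.5; 0 -0.7 -0.2 0 0 0 0.5; 0 -1 -0.2 0 0 0 0.5; 0 -1 -0.2 0 0 0 0.5")

```text
time_s: 33.05
eef_pos: [437.4, 45.0, 229.7]
ee_rot: [-0.0, 0.707, 0.708, 0.001]
force: [1.5, 0.4, 0.1]
grip_width: 0.496
```

Call:
drive_tool(series="0 -0.35 0 0 0 0 0.5; 0 -0.7 0 0 0 0 0.5; 0 -1 0 0 0 0 0.5; 0 -1 0 0 0 0 0.5")

```text
time_s: 33.45
eef_pos: [315.2, 45.1, 230.4]
ee_rot: [0.0, 0.707, 0.708, 0.001]
force: [0.4, -0.4, 1.1]
grip_width: 0.499
```

Run:
```python
from h import *
print(telemetry.sense()["eef_pos"])
a=eyes.capture("top"); save(a,"ta",(200,110,420,310),2)
b=eyes.capture("side"); save(b,"sb",(240,120,420,310),2)
A=cv2.imread("pics/ta.png");B=cv2.imread("pics/sb.png")
im=np.zeros((400,800,3),np.uint8); im[:400,:440]=A; im[:380,440:]=B[:,:360]; cv2.imwrite("pics/c5.png",im)
u,v=proj(a,W((-16,85,52)));print("home post top pred in c5",(u-200)*2,(v-110)*2)
u,v=proj(b,W((-16,85,52)));print((u-240)*2+440,(v-120)*2)
```

```text
[315.19140187  45.07431751 230.37370766]
home post top pred in c5 157.96597089048726 212.57457284530688
551.849761874057 123.54261311640528
```

View pics/c5.png

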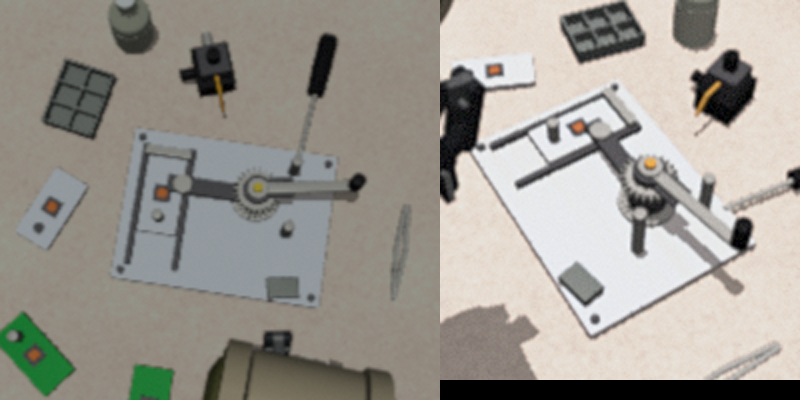

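The final view shows the post at (157,214), against a predicted home of (158,213). The lever is free, the other things are where they were, and the gripper is clear. Handing in.

```bash
python3 -c "
from h import *
print(ctrl.finish_job())"
```

```text
the job is handed in; nothing more can be done
None
```

I slid the carrier home and clamped it with the ratchet lever until the screw went firm. I then let go and handed the job in at about 33.5 s of the 72 s allowed.

- **Carrier:** I pushed the post with shut fingers at 2–3 N. At the stop the force rose to about 9 N, under the 25 N limit but over the 5 N you called plenty. In the last picture the post was within about 1–2 crop pixels of its predicted home place.
- **Clamp:** It took a part stroke plus three longer ones, at about 3–4 N each. The last two returns each gained only two teeth instead of three. In the fourth stroke, well away from the posts, the resistance rose steadily and held at about 9 N. I stopped there, under the 16 N overload.
- **Firmness check:** The rise was about 0.3 N per mm, not the 0.8 stated for the lever alone. I took the screw as firm because the same slope showed each time the lever took up load before the screw turned. It also showed again when I let the force off. I had no independent check of the screw.
- **Finish:** The lever is released, the gripper is clear of everything, and in the last picture the other things on the bench look undisturbed.

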